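# Hold the magnifier over the ring

## Task

The flux jar stands so close to the ring on the marble tile that the magnifier cannot get in. Lift the jar off the tile and set it down upright on the bench top without dropping it; then pick up the hand magnifier, carry it over the mallet and hold its lens level and centred over the ring, with the underside of its rim about 25 mm above the tile and touching nothing. Finish while still holding it so, and leave the ring, tile, mallet, bur stand and glue bottle where they are.

Things in the scene. Friction and masses are not known exactly. Their poses are not given: they have to be found in the camera images.
- magnifier: hand magnifier lying flat on the bench to the robot's right, 70 g: a straight dark wooden handle, 14 mm wide and 12 mm high, its wood from x = -55 to +35 mm in the magnifier's own frame; then a brass ferrule and thin steel neck; then a round steel lens rim of outer diameter 60 mm and height 12 mm, centred at x = +85 mm, with a clear glass in it. Origin: under the middle of the handle, on its underside; +x points along the handle to the lens, z up (the lens axis)
- lens (a point): the centre of the lens at the level of the underside of the rim: 85 mm along +x from the magnifier's origin
- gem_ring: silver finger ring with a small stone, 19 x 23 x 5 mm, 12 g, lying on its side on the marble tile. Origin: middle of the ring, on its underside (the tile's top)
- flux_jar: stoneware jar with its lid fixed on and a small knob, 140 g, standing on the marble tile about 49 mm (centre to centre) from the ring. Body 55 mm in diameter from 6 to 40 mm height, then a 50 mm lid; 60 mm high with the knob. Origin: centre of its underside, z up
- marble_tile: white marble tile, 62 (x) x 105 (y) x 8 mm, 120 g, lying flat and loose on the bench ahead of the robot, at any yaw; the bench between it and the robot is free. Origin: centre of its underside; its top is 8 mm above the origin. Ring and jar stand along its y axis: the ring near y = -27 mm, the jar near y = +22 mm
- rawhide_mallet: rawhide mallet lying between the tile and the magnifier, 261 mm long, head 76 mm wide and 62 mm high at the far end, handle towards the robot. Origin: on the bench under its middle; its own +y points along the handle, the head is at y = -99 mm. To be left alone
- bur_stand: round bur stand, 63 mm in diameter, 91 mm high, beyond the magnifier on the right. Origin: centre of its underside. To be left alone
- glue_bottle: white squeeze bottle, 31 mm in diameter, 94 mm high, beyond the magnifier, between the mallet's head and the bur stand. Origin: centre of its underside. To be left alone
Things that resemble listed ones, but are neither listed nor needed, are in the scene too. There is more than one size of the flux_jar; the job needs the smallest.

How it is judged (in metres and radians):
On the way, in this order (a step that is already met when the one before it is completed fails the run):
1. the jar stands upright and released on the bench top, off the tile (height (world z) of flux_jar between -0.004 and 0.004 m and angle between flux_jar's own z axis and vertical below 0.1 rad and contact force between the fingers and flux_jar below 0.1 N and linear speed of flux_jar below 0.03 m/s and contact force between flux_jar and marble_tile below 0.05 N), for 0.2 s.
2. the magnifier is held clear of the bench by the fingers (height (world z) of each of lens, magnifier above 0.04 m and contact force between the fingers and magnifier above 1 N), for 0.2 s.
At the end, for the whole second after the job is handed in: Magnifier held still by the fingers, touching nothing else, level within 10 deg, lens centre within 10 mm of the ring centre, rim 15-38 mm above the tile; jar upright, released, on the bench top off the tile; ring and tile within 12 and 15 mm of their starts (horizontal distance between lens and gem_ring below 0.01 m and z of lens in the frame of marble_tile between 0.023 and 0.046 m and angle between magnifier's own z axis and vertical below 0.17 rad and contact force between the fingers and magnifier above 1 N and linear speed of each of magnifier, flux_jar below 0.02 m/s and contact force between each of magnifier, flux_jar and marble_tile below 0.05 N and contact force between magnifier and gem_ring below 0.05 N and contact force between magnifier and flux_jar below 0.05 N and contact force between magnifier and rawhide_mallet below 0.05 N and height (world z) of flux_jar between -0.004 and 0.004 m and angle between flux_jar's own z axis and vertical below 0.1 rad and contact force between each of the arm, the fingers and flux_jar below 0.1 N and distance of gem_ring from where it was at the start of the episode below 0.012 m and distance of marble_tile from where it was at the start of the episode below 0.015 m and contact force between magnifier and bur_stand below 0.05 N and contact force between magnifier and glue_bottle below 0.05 N); the arm keeps its last pose, push and grip.
It fails at once if mallet, bur stand or glue bottle moved by more than 20 mm (distance of any of rawhide_mallet, bur_stand, glue_bottle from where it was at the start of the episode above 0.02 m).
It fails at once if ring moved by more than 12 mm or tile by more than 15 mm (distance of gem_ring from where it was at the start of the episode above 0.012 m or distance of marble_tile from where it was at the start of the episode above 0.015 m).
It fails at once if the magnifier touches the ring or the tile (contact force between magnifier and gem_ring above 0.3 N or contact force between magnifier and marble_tile above 0.3 N).
It fails at once if the jar is dropped (falls free at more than 0.6 m/s) or tipped over (angle between flux_jar's own z axis and vertical above 0.7 rad or (contact force between the fingers and flux_jar below 0.05 N and linear speed of flux_jar above 0.6 m/s)).
It also fails if it takes over 59 s, if anything falls off the work surface, if the arm or the gripper's body presses on something with over 40 N, if the wrist force passes 120 N, or if a joint passes its speed limit or range.

## Robot

A 6-joint arm with a two-finger parallel gripper is mounted at the origin on a cart in front of the work surface, level with it; the furniture and walls round the work are solid. World frame = base frame: x ahead of the robot, y to its left, z up, the work surface at z = 0. Lengths are in mm, angles in rad, forces in N, time in s.
With the tool pointing down it reaches from about 350 to 775 mm from the base axis. Payload 7.3 kg.
Tool frame: the origin (TCP) lies at the very end of the fingers, on their centre line; the grasp point (between the pads) lies bot.grip_point_offset behind it (bot.grip_point_offset is the distance from the TCP to the grasp point, in mm); z points along the fingers, y is the line along which they close (so a half turn about z gives the same grasp; the last joint's range is limited). The gripper opens to 92 mm and grips with 3 to 60 N. Pads are 19 mm wide; open, the fingers measure 130 mm over their backs; the gripper's body (75 mm by 190 mm) begins 47 mm behind the grasp point.
Start: joints at [1.111, 0.342, 1.524, -0, 1.275, -0.146], TCP at [162.04, 499.388, 226.741] pointing down, gripper open.
Joint ranges: [-2.53, 2.53], [-0.77, 2.02], [0.04, 2.7], [-1, 4.14], [0.28, 2.66], [-3.11, 3.11]. Speed limits (rad/s): [2.57, 2.57, 3.14, 3.14, 3.14, 3.14].

## Interface

Orientations are given as [roll, pitch, yaw] about the fixed x, y, z axes, in that order (R = Rz(yaw) Ry(pitch) Rx(roll)).
In Python, from plant import bot gives the robot as it stands. The module is installed in compiled form; this text tells all that it offers.
- The arm moves only by the tool carry_out, never from a script. Its argument "plan" is a list of rows, each an object of numbers: "tx", "ty", "tz": the shift along the world's x, y, z in mm; "rx", "ry", "rz": the turn, a rotation vector about the world's x, y, z in rad. A call has 1 to 12 rows; each row shifts and turns the commanded pose from where the row before left it; what a row does not reach is not made up. A row lasts 1/10 s, in which the tool goes at most 50 mm and 8.59 degrees, less where a joint would pass 70% of its speed; a pose out of reach is approached as far as the arm can. A call with a gripper value outside its range is refused whole. "gripper" is the closure, from 0 (fully open) to 1 (shut), set as the call begins (left out, the last holds). The fingers move at their own pace and stop on an object; the grip force is fixed at half the most. Time passes only in rows, so rows that do not move let the fingers close. It gives the time, the measured TCP pose, the force, the opening and the grip force at its end, in the units of the state.
- bot.get_obs(): the state, without advancing time (a new reading comes with each control period).
- bot.capture(name): name is "side" or "top" or "wrist"; returns the picture (384x512x3 uint8, red, green, blue); there is no depth.
- bot.camera_model(name): a dict with "camera_matrix" (3x3 intrinsics, pixels), "dist" ([k1, k2, p1, p2, k3] as OpenCV has them; the pictures are not rectified), "R" (3x3) and "t" (3): a world point X has camera coordinates R X + t. Camera axes: x right, y down, z forward; pixel columns grow to the right and rows downward; lengths in mm; the calibration is good to about 2 mm. A picture is of the moment at which its call begins: read the wrist's pose just before it. camera_model takes no time and is no camera call; for the wrist camera it gives the pose at the moment of the call.
- bot.close_job(): hands the job in; it is judged then, once.
The state is a dict: "time": time; "joint_positions": joint angles; "dq": joint speeds; "tau": joint torques, N m; "tool_pos": TCP position; "tcp_rot": TCP orientation; "contact_force": force on the tool from outside, world axes, zero at the start; "moment": the same for the moment, N m; "grip_width": finger opening in mm; "finger_force": force on a finger pad.
Only numpy, scipy, OpenCV 4.12 (cv2) and the standard library are available. Lean on these libraries where they do the work, as an engineer would, in place of code of your own. Each camera call takes 0.05 s, during which the arm holds its last target. There are 200 camera calls.

## Working session

There is one attempt and no reset: what is moved stays moved. The work goes in short steps, Python scripts to look and compute and a tool call to move; the robot and the scene stay as the last step left them, time stands still between calls to the robot, and variables do not carry over. Pictures are saved under pics/ and viewed, at most 10 in all, crops included, and the job is handed in when it is done.

Besides the shell and the picture viewer there is one more tool, called after "Emit:" by a JSON object that holds its "op" and its "data". carry_out: Moves the arm, as the interface text tells. Its arguments: {"type":"object","properties":{"plan":{"type":"array"},"gripper":{"type":"number"}},"required":["plan"]}

```bash
mkdir -p pics; python3 - <<'E'
from plant import bot
import cv2,numpy as np
print(bot.get_obs()); print(bot.grip_point_offset)
for n in ["side","top"]:
    im=bot.capture(n); cv2.imwrite(f"pics/{n}0.png",im[:,:,::-1]); m=bot.camera_model(n); print(n,m)
E
```

```text
{'time': 0.0, 'joint_positions': array([ 1.11103177e+00,  3.42667668e-01,  1.52505014e+00,  3.20270585e-05,
        1.27542039e+00, -1.46018570e-01]), 'dq': array([-1.59909109e-03, -5.06620307e-04,  8.87736291e-04, -2.52425820e-04,
       -5.06907309e-05, -1.54435309e-03]), 'tau': array([ 1.07210446e-03, -4.31241131e+01, -2.44225788e+01,  7.18824542e-02,
        5.58572123e-02, -1.28434071e-04]), 'tool_pos': array([161.81401659, 498.99027874, 226.06199293]), 'tcp_rot': array([-3.14006801e+00, -2.55177406e-04,  2.82783713e+00]), 'contact_force': array([0.16289533, 0.29725457, 0.14720594]), 'moment': array([-0.04348324, -0.0305466 , -0.01230768]), 'finger_force': 0.0, 'grip_width': 91.77190336967676}
18.8
side {'camera_matrix': array([[357.15096974,   0.        , 255.5463012 ],
       [  0.        , 357.15096974, 190.14367222],
       [  0.        ,   0.        ,   1.        ]]), 'dist': array([-0.10187577,  0.        ,  0.        ,  0.        ,  0.        ]), 'R': array([[ 0.9831904 , -0.18185009,  0.01634563],
       [-0.09802414, -0.60125786, -0.79301971],
       [ 0.15403864,  0.7780871 , -0.60897665]]), 't': array([-615.61168801,  -36.30235009,  946.02375154])}
top {'camera_matrix': array([[480.48530021,   0.        , 254.31034726],
       [  0.        , 480.48530021, 190.29139159],
       [  0.        ,   0.        ,   1.        ]]), 'dist': array([0.01918449, 0.        , 0.        , 0.        , 0.        ]), 'R': array([[-0.00803421, -0.99980802,  0.01787104],
       [-0.98029986,  0.00434782, -0.19746718],
       [ 0.19735158, -0.01910547, -0.98014659]]), 't': array([-206.36461741,  578.22285044,  891.94289605])}
```

View pics/top0.png

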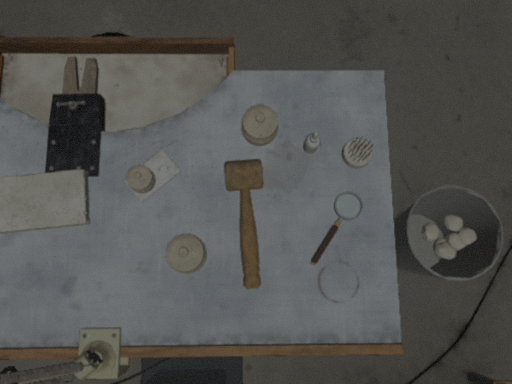

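View pics/side0.png

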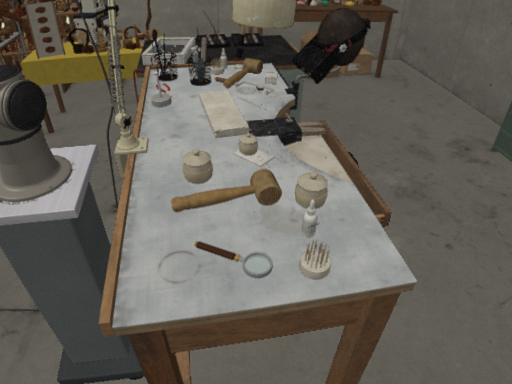

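Top view: the candidates for the jar are (141,178), (260,123) and (186,253). The one at (141,178) is the smallest and the only one on the tile. The magnifier has its lens at (348,206) and its handle at (325,243). A loose glass or ring at (339,281) has no handle, so it's a decoy. The mallet is at (245,220), the glue bottle at (312,143) and the bur stand at (358,152).

```bash
cat > h.py <<'E'
from plant import bot
import cv2,numpy as np
def ray(m,uv):
    K=np.array(m["camera_matrix"]);d=np.array(m["dist"])
    p=cv2.undistortPoints(np.array([[uv]],float),K,d)[0,0]
    R=np.array(m["R"]);t=np.array(m["t"])
    v=R.T@np.array([p[0],p[1],1]); return -R.T@t, v/np.linalg.norm(v)
def onz(m,uv,z):
    c,v=ray(m,uv); return c+v*(z-c[2])/v[2]
def tri(m1,a,m2,b):
    A=[];B=[]
    for m,u in((m1,a),(m2,b)):
        c,v=ray(m,u);P=np.eye(3)-np.outer(v,v);A.append(P);B.append(P@c)
    X=np.linalg.solve(A[0]+A[1],B[0]+B[1]); 
    return X,[np.linalg.norm(P@X-b) for P,b in zip(A,B)]
def proj(m,X):
    return cv2.projectPoints(np.array([X],float),cv2.Rodrigues(np.array(m["R"]))[0],np.array(m["t"]),np.array(m["camera_matrix"]),np.array(m["dist"]))[0][0,0]
E
python3 - <<'E'
from h import *
t=bot.camera_model("top");s=bot.camera_model("side")
np.set_printoptions(precision=1,suppress=True)
for n,uv,z in [("knob",(140,178),60),("lens",(348,206),12),("hend",(314,261),12),("hfront",(335,225),12),("mhead",(243,174),62),("mend",(252,285),15),("bur",(358,152),60),("glue",(312,143),60),("bigjar",(260,123),60),("bigjar2",(186,253),60),("decoy",(339,281),0)]:
    print(n,onz(t,uv,z))
print(tri(t,(140,178),s,(248,136)),tri(t,(348,206),s,(258,264)))
a=cv2.imread("pics/top0.png");b=cv2.imread("pics/side0.png")
A=cv2.resize(a[140:205,110:190],(390,317),interpolation=2);B=cv2.resize(a[185:305,300:370],(None),fx=2.6,fy=2.6,interpolation=2)
C=cv2.resize(b[125:175,225:285],None,fx=6,fy=6,interpolation=2)
o=np.zeros((600,780,3),np.uint8);o[:317,:390]=A;o[:B.shape[0],400:400+B.shape[1]]=B;o[318:318+282,:360]=C[:282]
cv2.imwrite("pics/c1.png",o)
E
```

```text
knob [602.6  16.1  60. ]
lens [ 552.4 -404.9   12. ]
hend [ 439.9 -330.6   12. ]
hfront [ 513.  -376.3   12. ]
mhead [ 609.6 -187.7   62. ]
mend [ 393.3 -204.7   15. ]
bur [ 654.7 -419.8   60. ]
glue [ 673.9 -327.5   60. ]
bigjar [ 716.6 -222.7   60. ]
bigjar2 [454.4 -77.6  60. ]
decoy [ 400.  -381.8    0. ]
(array([604.3,  15.8,  61.3]), [np.float64(1.9141158870940664), np.float64(1.9141158870940713)]) (array([ 554.6, -406.1,    6.9]), [np.float64(1.3195723302450313), np.float64(1.3195723302446927)])
```

View pics/c1.png

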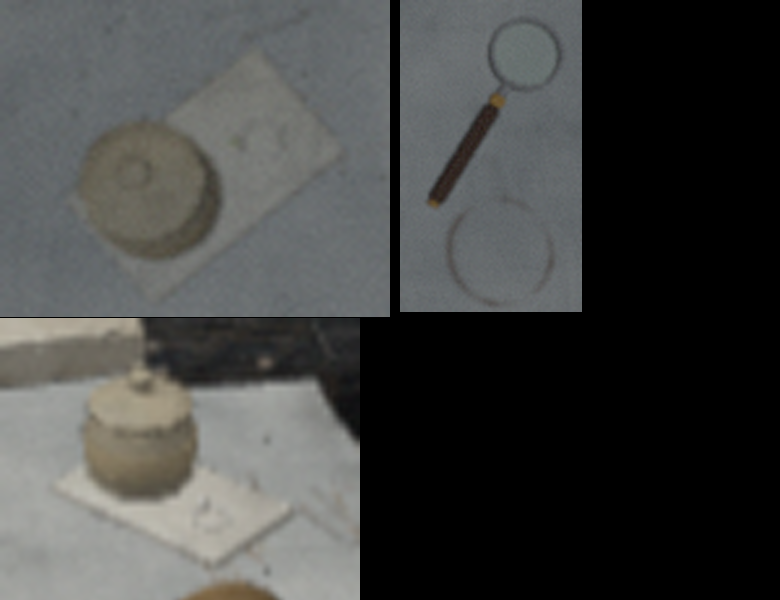

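The crop confirms the small jar on the tile, with the ring beside it at top-view px (164,169). The third circle near the magnifier is only a stain. There is also a tall stand at the near bench edge, top px (100,350), that might be in the arm's way.

```bash
python3 - <<'E'
from h import *
t=bot.camera_model("top");s=bot.camera_model("side")
np.set_printoptions(precision=1,suppress=True)
for z in (0,200,400): print("base",z,proj(s,(0,0,z)),proj(t,(0,0,z)))
print("plate",[onz(t,u,0) for u in((80,330),(120,330),(80,377),(120,377))], onz(s,(130,146),0))
print("knob side base",onz(t,(92,358),100),tri(t,(92,357),s,(124,118)))
P=onz(s,(130,146),0)
for z in(0,100,200,300,400): print(z,proj(s,[P[0],P[1],z]),proj(t,[P[0],P[1],z]))
ring=onz(t,(163.7,168.7),10); print("ring",ring, tri(t,(163.7,168.7),s,(225+212/6,125+(515-318)/6)))
c=[onz(t,u,8) for u in((162.3,150.3),(180.4,171.2),(140.8,201.1),(124.4,180))]
print("tile",c,np.mean(c,0),[np.linalg.norm(c[i]-c[i-1]) for i in range(4)])
print("jar knob",onz(t,(137.3,175.3),67),tri(t,(137.3,175.3),s,(225+140/6,125+(375-318)/6)))
print("book",[onz(t,u,20) for u in((85,170),(88,220))])
print("bigjar r",onz(t,(205,253),40)-onz(t,(167,253),40))
w=bot.camera_model("wrist");print(w)
E
```

```text
base 0 [ 33.2 177. ] [142.1 504.6]
base 200 [  6.6 110.9] [112.5 567.1]
base 400 [-22.4  28.8] [ 58.6 680.8]
plate [array([309.7, 134.6,   0. ]), array([308.7,  56.4,   0. ]), array([222.4, 128.7,   0. ]), array([221.2,  52. ,   0. ])] [256.6 123.4   0. ]
knob side base [270.2  77.7 100. ] (array([270.7,  71.6, 118.8]), [np.float64(3.7095044196970353), np.float64(3.709504419697113)])
0 [130. 146.] [ 83.9 358.3]
100 [123.7 116.4] [ 65.  366.7]
200 [116.9  83.5] [ 41.  377.3]
300 [109.6  47. ] [  9.6 391.2]
400 [102.1   6.9] [-33.3 410.2]
ring [633.9 -21.4  10. ] (array([635.2, -21.1,   8.2]), [np.float64(0.8462402572634401), np.float64(0.8462402572633244)])
tile [array([674.5, -17. ,   8. ]), array([628.9, -56.1,   8. ]), array([565.5,  24.1,   8. ]), array([610.4,  59.8,   8. ])] [619.8   2.7   8. ] [np.float64(99.99356895751508), np.float64(60.10740851737208), np.float64(102.20961893043537), np.float64(57.33419571432136)]
jar knob [606.5  20.   67. ] (array([607.6,  20.8,  63.6]), [np.float64(0.33640605932026846), np.float64(0.33640605932027146)])
book [array([629.1, 138.3,  20. ]), array([525.1, 126. ,  20. ])]
bigjar r [ -0.6 -74.4   0. ]
{'camera_matrix': array([[308.7,   0. , 248.7],
       [  0. , 308.7, 189.5],
       [  0. ,   0. ,   1. ]]), 'dist': array([-0.,  0.,  0.,  0.,  0.]), 'R': array([[ 0.3,  1. , -0. ],
       [ 0.9, -0.3,  0.3],
       [ 0.3, -0.1, -1. ]]), 't': array([-524.3,  -38.5,  392.7])}
```

```bash
python3 - <<'E'
from h import *
im=bot.capture("wrist")[:,:,::-1]
b=cv2.imread("pics/side0.png");a=cv2.imread("pics/top0.png")
B=cv2.resize(b[0:170,60:180],None,fx=2.6,fy=2.6,interpolation=2)
A=cv2.resize(a[310:384,0:140],None,fx=2.6,fy=2.6,interpolation=2)
o=np.zeros((600,800,3),np.uint8);o[:B.shape[0],:B.shape[1]]=B;o[:A.shape[0],330:330+A.shape[1]]=A
o[250:250+330,330:330+440]=cv2.resize(im,(440,330))
cv2.imwrite("pics/c2.png",o)
E
```

```text
(no output)
```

View pics/c2.png

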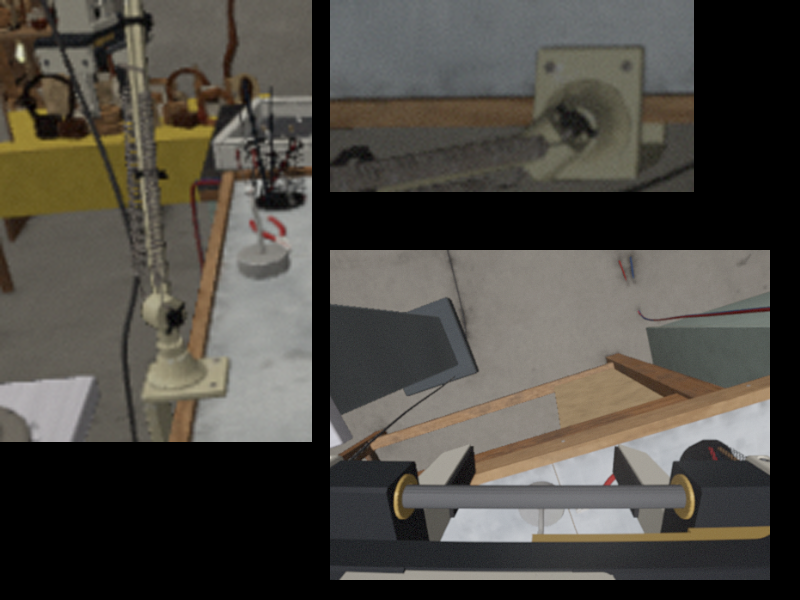

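```bash
python3 - <<'E'
from h import *
t=bot.camera_model("top");s=bot.camera_model("side")
np.set_printoptions(precision=1,suppress=True)
sa,sb=(60+165/2.6,300/2.6),(60+135/2.6,5/2.6)
ta,tb=((575-330)/2.6,310+120/2.6),(5/2.6,310+172/2.6)
def pl(m,a,b):
    c,v=ray(m,a);_,w=ray(m,b);n=np.cross(v,w);n/=np.linalg.norm(n);return n,n@c
n1,d1=pl(s,sa,sb);n2,d2=pl(t,ta,tb)
for z in(60,120,200,300,400,500,600):
    X=np.linalg.solve([n1,n2,[0,0,1]],[d1,d2,z]);print(X,proj(s,X),proj(t,X))
E
```

```text
[214.  363.6  60. ] [121.5  97.9] [-65.  390.8]
[222.8 340.6 120. ] [119.9  83.8] [-73.  392.5]
[234.5 309.8 200. ] [117.7  63. ] [-85.7 395.3]
[249.2 271.4 300. ] [114.8  33.5] [-105.8  399.7]
[263.8 233.1 400. ] [111.7  -0.4] [-132.9  405.7]
[278.5 194.7 500. ] [108.7 -39.6] [-171.6  414.2]
[293.2 156.3 600. ] [106.  -84.3] [-231.2  427.4]
```

Emit:
{"op": "carry_out", "data": {"plan": [{"rx": -0.14, "tz": 20}, {"rx": -0.14, "tz": 20}, {"rx": -0.14, "tz": 20}, {"rx": -0.14, "tz": 20}, {"rx": -0.14, "tz": 20}, {"rx": -0.14}, {"rx": -0.14}, {}]}}

```text
invalid input at $.plan[0]: expected keys tx, ty, tz, rx, ry, rz
```

```bash
python3 - <<'E'
from h import *
np.set_printoptions(precision=2,suppress=True)
w=bot.camera_model("wrist");np.savez("w1.npz",**w)
im=bot.capture("wrist")[:,:,::-1];s=bot.capture("side")[:,:,::-1]
o=np.zeros((580,800,3),np.uint8);o[:384,:512]=im;o[384:,:261]=cv2.resize(s,(261,196));o[:384,512:]=cv2.resize(s[0:192,0:144],(288,384))
cv2.imwrite("pics/c3.png",o)
R=np.array(w["R"]);print(-R.T@np.array(w["t"]),R)
print(bot.get_obs()["tool_pos"],bot.get_obs()["joint_positions"])
E
```

```text
[ 83.02 524.91 385.06] [[ 0.31  0.95 -0.  ]
 [ 0.91 -0.29  0.3 ]
 [ 0.29 -0.09 -0.95]]
[161.95 499.23 226.42] [ 1.11  0.34  1.52  0.    1.28 -0.15]
```

View pics/c3.png

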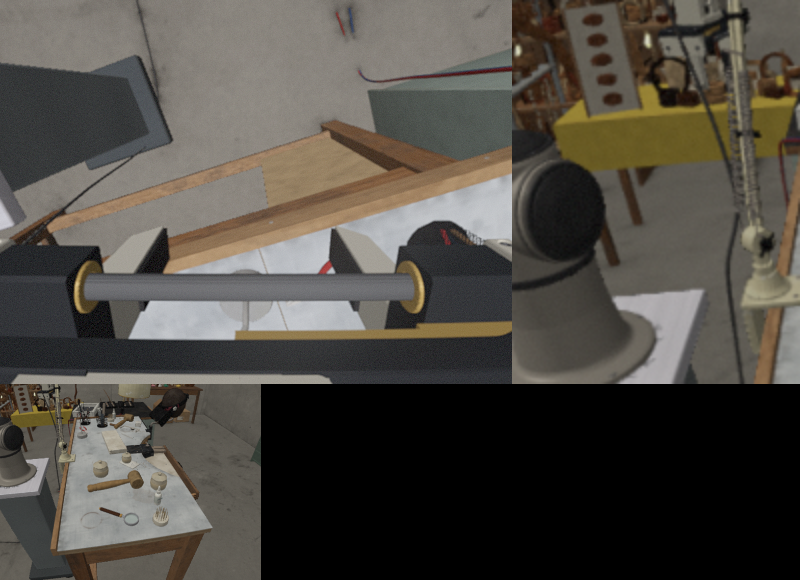

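Emit:
{"op": "carry_out", "data": {"plan": [{"tx": 0, "ty": 0, "tz": 20, "rx": -0.14, "ry": 0, "rz": 0}, {"tx": 0, "ty": 0, "tz": 20, "rx": -0.14, "ry": 0, "rz": 0}, {"tx": 0, "ty": 0, "tz": 20, "rx": -0.14, "ry": 0, "rz": 0}, {"tx": 0, "ty": 0, "tz": 20, "rx": -0.14, "ry": 0, "rz": 0}, {"tx": 0, "ty": 0, "tz": 20, "rx": -0.14, "ry": 0, "rz": 0}, {"tx": 0, "ty": 0, "tz": 20, "rx": -0.14, "ry": 0, "rz": 0}, {"tx": 0, "ty": 0, "tz": 20, "rx": -0.14, "ry": 0, "rz": 0}, {"tx": 0, "ty": 0, "tz": 0, "rx": 0, "ry": 0, "rz": 0}]}}

```text
time: 1.05
tool_pos: [162.0, 500.9, 362.8]
tcp_rot: [-2.176, 0.259, 2.966]
contact_force: [0.2, 0.5, -2.1]
grip_width: 91.8
finger_force: 0.0
```

```bash
python3 - <<'E'
from h import *
np.set_printoptions(precision=2,suppress=True)
w=bot.camera_model("wrist");np.savez("w1.npz",**w)
im=bot.capture("wrist")[:,:,::-1];s=bot.capture("side")[:,:,::-1]
o=np.zeros((384,800,3),np.uint8);o[:384,:512]=im;o[:384,512:]=cv2.resize(s[0:192,0:144],(288,384))
cv2.imwrite("pics/c4.png",o)
R=np.array(w["R"]);print(-R.T@np.array(w["t"]),R)
for z in (0,120,300,400,500,600): print(z,proj(w,(270,75,z)),proj(bot.camera_model("side"),(270,75,z)))
E
```

```text
[ 83.   646.98 429.48] [[ 0.31  0.52 -0.79]
 [ 0.91  0.09  0.41]
 [ 0.29 -0.85 -0.45]]
0 [290.68 164.14] [132.99 153.81]
120 [250.54 184.62] [125.18 116.99]
300 [176.89 222.22] [112.11  51.95]
400 [127.27 247.56] [104.29  10.17]
500 [ 70.04 276.8 ] [ 96.34 -35.65]
600 [  4.15 310.49] [ 88.83 -84.76]
```

View pics/c4.png

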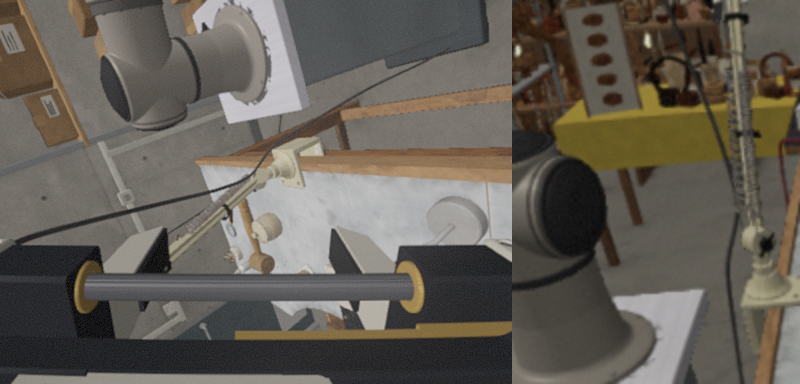

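```bash
python3 - <<'E'
from h import *
t=bot.camera_model("top");s=bot.camera_model("side");w=dict(np.load("w1.npz"))
np.set_printoptions(precision=1,suppress=True)
def pl(m,a,b):
    c,v=ray(m,a);_,u=ray(m,b);n=np.cross(v,u);n/=np.linalg.norm(n);return n,n@c
L=[pl(s,(123,115.4),(112,2)),pl(t,(94.2,356.2),(2,376)),pl(w,(262,175),(170,258))]
F=tri(s,(123.5,116),t,(92,357));print(F)
print(tri(s,(123.5,116),w,(262,175)),tri(t,(92,357),w,(262,175)))
for z in(120,200,300,400,500,600,700):
    A=np.array([n[:2] for n,d in L]);b=np.array([d-n[2]*z for n,d in L])
    X=np.linalg.lstsq(A,b,rcond=None)[0];P=[*X,z];print(P,A@X-b,proj(s,P),proj(t,P),proj(w,P))
E
```

```text
(array([271.3,  69.4, 125.9]), [np.float64(4.059356367921568), np.float64(4.05935636792163)])
(array([254.9, 110.9, 106.1]), [np.float64(3.876975615498835), np.float64(3.8769756154987824)]) (array([265.5,  80.3,  86.7]), [np.float64(4.869806078207372), np.float64(4.86980607820729)])
[np.float64(267.57122847688663), np.float64(84.35500068528044), 120] [ 4.4 -5.  -0.6] [124.7 115.6] [ 84.3 361.4] [252.5 183.9]
[np.float64(265.5979697703709), np.float64(132.4901850511162), 200] [ 3.1 -3.5 -0.4] [120.6  82. ] [ 35.5 371.2] [232.6 201.8]
[np.float64(263.1313963872262), np.float64(192.65916550841126), 300] [ 1.5 -1.6 -0.2] [115.9  40.1] [-43. 387.] [199.1 231.9]
[np.float64(260.6648230040812), np.float64(252.8281459657064), 400] [-0.2  0.2  0. ] [111.6  -1.5] [-151.8  409.2] [149.9 276.1]
[np.float64(258.19824962093656), np.float64(312.9971264230011), 500] [-1.9  2.1  0.2] [108.1 -42. ] [-313.4  442.6] [ 71.7 346.4]
[np.float64(255.73167623779167), np.float64(373.166106880296), 600] [-3.5  3.9  0.4] [105.3 -80.8] [-582.2  499. ] [-64.  468.5]
[np.float64(253.26510285464695), np.float64(433.3350873375911), 700] [-5.2  5.8  0.7] [ 103.6 -116.9] [-1132.5   617.1] [-214.2  604.1]
```

Wrist view: the lamp's lower arm runs from px (262,175) to (170,258), leaning toward +y. The arm has to cross it, so I'll roll the camera upright to see how high it goes.

Emit:
{"op": "carry_out", "data": {"plan": [{"tx": 0, "ty": 0, "tz": 0, "rx": -0.041, "ry": 0.119, "rz": 0.063}, {"tx": 0, "ty": 0, "tz": 0, "rx": -0.041, "ry": 0.119, "rz": 0.063}, {"tx": 0, "ty": 0, "tz": 0, "rx": -0.041, "ry": 0.119, "rz": 0.063}, {"tx": 0, "ty": 0, "tz": 0, "rx": -0.041, "ry": 0.119, "rz": 0.063}, {"tx": 0, "ty": 0, "tz": 0, "rx": -0.041, "ry": 0.119, "rz": 0.063}, {"tx": 0, "ty": 0, "tz": 0, "rx": -0.041, "ry": 0.119, "rz": 0.063}, {"tx": 0, "ty": 0, "tz": 0, "rx": -0.041, "ry": 0.119, "rz": 0.063}, {"tx": 0, "ty": 0, "tz": 0, "rx": -0.041, "ry": 0.119, "rz": 0.063}, {"tx": 0, "ty": 0, "tz": 0, "rx": -0.041, "ry": 0.119, "rz": 0.063}, {"tx": 0, "ty": 0, "tz": 0, "rx": -0.041, "ry": 0.119, "rz": 0.063}, {"tx": 0, "ty": 0, "tz": 0, "rx": -0.041, "ry": 0.119, "rz": 0.063}, {"tx": 0, "ty": 0, "tz": 0, "rx": 0, "ry": 0, "rz": 0}]}}

```text
time: 2.35
tool_pos: [163.3, 478.9, 354.1]
tcp_rot: [-2.019, -1.076, -2.565]
contact_force: [-0.8, 0.0, 0.3]
grip_width: 91.5
finger_force: 0.0
```

```bash
python3 - <<'E'
from h import *
np.set_printoptions(precision=2,suppress=True)
w=bot.camera_model("wrist");np.savez("w2.npz",**w)
im=bot.capture("wrist")[:,:,::-1];cv2.imwrite("pics/w2.png",im)
R=np.array(w["R"]);print(-R.T@np.array(w["t"]),R,bot.get_obs()["joint_positions"])
for X in ((268,84,120),(263,193,300),(261,253,400),(259,313,500),(257,373,600)): print(X,proj(w,X))
E
```

```text
[102.62 609.96 459.87] [[-0.9  -0.07 -0.43]
 [ 0.33  0.54 -0.78]
 [ 0.29 -0.84 -0.46]] [ 1.34  0.97  0.72 -0.9   2.62 -2.04]
(268, 84, 120) [265.04 206.14]
(263, 193, 300) [218.32 158.08]
(261, 253, 400) [173.13 112.12]
(259, 313, 500) [97.96 35.68]
(257, 373, 600) [ -43.01 -107.65]
```

View pics/w2.png

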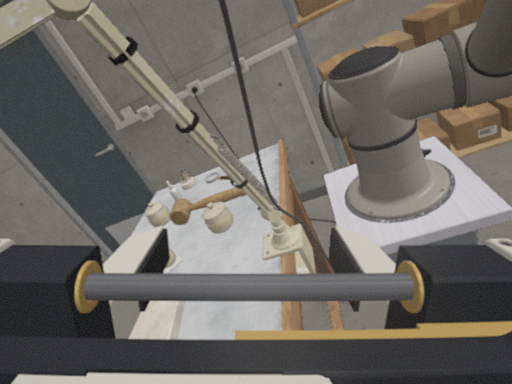

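Lamp's lower arm rises from px (285,240) to an elbow near (72,5), then its upper arm heads off toward +x. Its plane is x≈260, and inside r<250 of the base looks free, so I'll fold the arm in and pass between the robot and the lamp.

```bash
python3 - <<'E'
from h import *
from scipy.spatial.transform import Rotation as Ro
np.set_printoptions(precision=4,suppress=True)
s=bot.camera_model("side");w=dict(np.load("w2.npz"));w1=dict(np.load("w1.npz"))
def pl(m,a,b):
    c,v=ray(m,a);_,u=ray(m,b);n=np.cross(v,u);n/=np.linalg.norm(n);return n,n@c
for (n,d) in (pl(s,(123,115.4),(112,2)),pl(w1,(262,175),(170,258))):
  for uv in((275,222),(185,120),(72,5)):
    c,v=ray(w,uv);print(uv,c+v*(d-n@c)/(n@v))
o=bot.get_obs();R=Ro.from_euler('xyz',o["tcp_rot"]);T=Ro.from_euler('xyz',[np.pi,0,np.radians(124)])
print(o["tool_pos"],(T*R.inv()).as_rotvec())
E
```

```text
(275, 222) [256.13   113.2468  94.6973]
(185, 120) [262.9505 229.0627 380.4413]
(72, 5) [262.0343 316.9969 529.0993]
(275, 222) [160.7133 421.9774 321.6691]
(185, 120) [ 586.1051 -538.6303  220.3588]
(72, 5) [357.2761 141.9728 570.4613]
[163.4473 478.9581 354.1927] [ 0.9483 -1.3478 -1.8406]
```

Emit:
{"op": "carry_out", "data": {"plan": [{"tx": -4, "ty": -12, "tz": 6, "rx": 0.0527, "ry": -0.0749, "rz": -0.1023}, {"tx": -4, "ty": -12, "tz": 6, "rx": 0.0527, "ry": -0.0749, "rz": -0.1023}, {"tx": -4, "ty": -12, "tz": 6, "rx": 0.0527, "ry": -0.0749, "rz": -0.1023}, {"tx": -4, "ty": -12, "tz": 6, "rx": 0.0527, "ry": -0.0749, "rz": -0.1023}, {"tx": -4, "ty": -12, "tz": 6, "rx": 0.0527, "ry": -0.0749, "rz": -0.1023}, {"tx": -4, "ty": -12, "tz": 6, "rx": 0.0527, "ry": -0.0749, "rz": -0.1023}, {"tx": -4, "ty": -12, "tz": 6, "rx": 0.0527, "ry": -0.0749, "rz": -0.1023}, {"tx": -4, "ty": -12, "tz": 6, "rx": 0.0527, "ry": -0.0749, "rz": -0.1023}, {"tx": -4, "ty": -12, "tz": 6, "rx": 0.0527, "ry": -0.0749, "rz": -0.1023}, {"tx": -4, "ty": -12, "tz": 6, "rx": 0.0527, "ry": -0.0749, "rz": -0.1023}, {"tx": -4, "ty": -12, "tz": 6, "rx": 0.0527, "ry": -0.0749, "rz": -0.1023}, {"tx": -4, "ty": -12, "tz": 6, "rx": 0.0527, "ry": -0.0749, "rz": -0.1023}]}}

```text
time: 3.6
tool_pos: [115.2, 335.0, 426.1]
tcp_rot: [-2.627, -0.152, 2.743]
contact_force: [0.7, -0.5, -1.0]
grip_width: 91.9
finger_force: 0.0
```

Emit:
{"op": "carry_out", "data": {"plan": [{"tx": 0, "ty": -15, "tz": 0, "rx": 0.0527, "ry": -0.0749, "rz": -0.1023}, {"tx": 0, "ty": -15, "tz": 0, "rx": 0.0527, "ry": -0.0749, "rz": -0.1023}, {"tx": 0, "ty": -15, "tz": 0, "rx": 0.0527, "ry": -0.0749, "rz": -0.1023}, {"tx": 0, "ty": -15, "tz": 0, "rx": 0.0527, "ry": -0.0749, "rz": -0.1023}, {"tx": 0, "ty": -15, "tz": 0, "rx": 0.0527, "ry": -0.0749, "rz": -0.1023}, {"tx": 0, "ty": -15, "tz": 0, "rx": 0.0527, "ry": -0.0749, "rz": -0.1023}]}}

```text
time: 4.2
tool_pos: [115.0, 244.9, 425.9]
tcp_rot: [3.134, -0.008, 2.155]
contact_force: [-0.5, -0.9, 0.2]
grip_width: 91.9
finger_force: 0.0
```

```bash
python3 - <<'E'
from h import *
from scipy.spatial.transform import Rotation as Ro
np.set_printoptions(precision=3,suppress=True)
o=bot.get_obs();R=Ro.from_euler('xyz',o["tcp_rot"]);T=Ro.from_euler('xyz',[np.pi,0,np.radians(124)])
print(o["tool_pos"],(T*R.inv()).as_rotvec(),o["joint_positions"],o["contact_force"])
E
```

```text
[114.998 244.936 425.949] [-0.011  0.002  0.009] [ 0.838 -0.25   1.619  0.006  1.763  0.255] [-0.477 -0.878  0.237]
```

Emit:
{"op": "carry_out", "data": {"plan": [{"tx": 17, "ty": -32, "tz": 0, "rx": 0, "ry": 0, "rz": 0}, {"tx": 17, "ty": -32, "tz": 0, "rx": 0, "ry": 0, "rz": 0}, {"tx": 17, "ty": -32, "tz": 0, "rx": 0, "ry": 0, "rz": 0}, {"tx": 11, "ty": -30, "tz": 0, "rx": 0, "ry": 0, "rz": 0}, {"tx": 11, "ty": -30, "tz": 0, "rx": 0, "ry": 0, "rz": 0}, {"tx": 11, "ty": -30, "tz": 0, "rx": 0, "ry": 0, "rz": 0}, {"tx": 5, "ty": -33, "tz": 0, "rx": 0, "ry": 0, "rz": 0}, {"tx": 5, "ty": -33, "tz": 0, "rx": 0, "ry": 0, "rz": 0}, {"tx": 5, "ty": -33, "tz": 0, "rx": 0, "ry": 0, "rz": 0}, {"tx": 0, "ty": 0, "tz": 0, "rx": 0, "ry": 0, "rz": 0}]}}

```text
time: 5.2
tool_pos: [214.5, -42.0, 425.2]
tcp_rot: [3.139, -0.002, 2.152]
contact_force: [0.4, -0.2, -0.4]
grip_width: 91.5
finger_force: 0.0
```

Emit:
{"op": "carry_out", "data": {"plan": [{"tx": 40, "ty": 0, "tz": 0, "rx": 0, "ry": 0, "rz": 0}, {"tx": 40, "ty": 0, "tz": 0, "rx": 0, "ry": 0, "rz": 0}, {"tx": 40, "ty": 0, "tz": 0, "rx": 0, "ry": 0, "rz": 0}, {"tx": 40, "ty": 0, "tz": -20, "rx": 0, "ry": 0, "rz": 0}, {"tx": 40, "ty": 0, "tz": -25, "rx": 0, "ry": 0, "rz": 0}, {"tx": 40, "ty": 5, "tz": -25, "rx": 0, "ry": 0, "rz": 0}, {"tx": 40, "ty": 5, "tz": -25, "rx": 0, "ry": 0, "rz": 0}, {"tx": 40, "ty": 10, "tz": -25, "rx": 0, "ry": 0, "rz": 0}, {"tx": 40, "ty": 10, "tz": -25, "rx": 0, "ry": 0, "rz": 0}, {"tx": 20, "ty": 10, "tz": -25, "rx": 0, "ry": 0, "rz": 0}, {"tx": 0, "ty": 0, "tz": 0, "rx": 0, "ry": 0, "rz": 0}]}}

```text
time: 6.3
tool_pos: [594.5, 3.5, 251.3]
tcp_rot: [-3.139, -0.009, 2.164]
contact_force: [-0.3, 0.2, 0.3]
grip_width: 91.8
finger_force: 0.0
```

```bash
python3 - <<'E'
from h import *
np.set_printoptions(precision=2,suppress=True)
w=bot.camera_model("wrist");np.savez("w3.npz",**w)
im=bot.capture("wrist")[:,:,::-1];cv2.imwrite("pics/w3.png",im)
for X in ((606,20,68),(606,20,8),(634,-21,8)): print(X,proj(w,X))
print(bot.get_obs()["joint_positions"])
E
```

```text
(606, 20, 68) [265.82 162.81]
(606, 20, 8) [263.5  153.17]
(634, -21, 8) [263.18 189.15]
[-0.13  0.46  1.27  0.    1.42 -0.72]
```

View pics/w3.png

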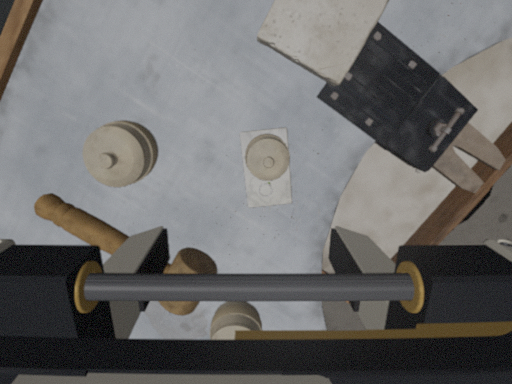

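Wrist view from above: jar knob at (268,161), ring at (265,189), tile corners at (242,132), (287,127), (292,203) and (248,207). The mallet, both big jars and the tray are well clear.

```bash
python3 - <<'E'
from h import *
np.set_printoptions(precision=1,suppress=True)
w=dict(np.load("w3.npz"));t=bot.camera_model("top");s=bot.camera_model("side")
print("knob",onz(w,(268,161),68),tri(w,(268,161),s,(248.3,134.5)),tri(w,(268,161),t,(137.3,175.3)))
print("ring",onz(w,(265,189),10),tri(w,(265,189),s,(260.3,157.8)),tri(w,(265,189),t,(163.7,168.7)))
c=np.array([onz(w,u,8) for u in((242,132),(287,127),(292,203),(248,207))]);print("tile",c,c.mean(0),[np.linalg.norm(c[i]-c[i-1]) for i in range(4)])
im=cv2.imread("pics/w3.png");g=cv2.cvtColor(im,cv2.COLOR_BGR2GRAY)[110:220,230:305]
G=cv2.resize(g,None,fx=4,fy=4,interpolation=2)
for lo,hi in((70,110),(16,40)):
    h=cv2.HoughCircles(G,cv2.HOUGH_GRADIENT,1,10,param1=60,param2=15,minRadius=lo,maxRadius=hi)
    if h is not None: print([(x/4+230-.4,y/4+110-.4,r/4) for x,y,r in h[0][:4]])
d=c[0]+c[1]-c[2]-c[3];print("tile y az",np.degrees(np.arctan2(d[1],d[0])))
print("bigjar",onz(w,(107,160),80),"box corner",onz(w,(260,37),20),onz(w,(322,100),20),"mallethead",onz(w,(165,280),62))
E
```

```text
knob [606.8  23.1  68. ] (array([607.9,  22.3,  62.8]), [np.float64(0.20989177609697388), np.float64(0.20989177609696913)]) (array([608.4,  21.8,  58.9]), [np.float64(0.010717748190353989), np.float64(0.010717748190019085)])
ring [635.5 -19.   10. ] (array([636.2, -19.6,   7.5]), [np.float64(0.11207205488641202), np.float64(0.11207205488663642)]) (array([636.2, -20.3,   3.6]), [np.float64(0.6810950618307812), np.float64(0.6810950618310148)])
tile [[567.2  27.2   8. ]
 [611.6  64.9   8. ]
 [678.5 -15.1   8. ]
 [631.3 -54.1   8. ]] [622.2   5.7   8. ] [np.float64(103.57318091021197), np.float64(58.3460032505031), np.float64(104.34471382630244), np.float64(61.249575892025064)]
[(np.float32(266.975), np.float32(155.975), np.float32(22.85)), (np.float32(267.975), np.float32(159.225), np.float32(21.075)), (np.float32(266.725), np.float32(153.475), np.float32(20.45)), (np.float32(269.725), np.float32(156.225), np.float32(25.175))]
[(np.float32(267.975), np.float32(161.475), np.float32(5.8)), (np.float32(266.475), np.float32(163.475), np.float32(6.425))]
tile y az 129.0894061699234
bigjar [457.5 -73.1  80. ] box corner [523.2 131.2  20. ] [626.  115.6  20. ] mallethead [ 587.2 -182.8   62. ]
```

Emit:
{"op": "carry_out", "data": {"plan": [{"tx": 12.5, "ty": 19, "tz": -17, "rx": 0, "ry": 0, "rz": 0}, {"tx": 0, "ty": 0, "tz": -40, "rx": 0, "ry": 0, "rz": 0}, {"tx": 0, "ty": 0, "tz": -40, "rx": 0, "ry": 0, "rz": 0}, {"tx": 0, "ty": 0, "tz": -40, "rx": 0, "ry": 0, "rz": 0}, {"tx": 0, "ty": 0, "tz": -30, "rx": 0, "ry": 0, "rz": 0}, {"tx": 0, "ty": 0, "tz": -25, "rx": 0, "ry": 0, "rz": 0}, {"tx": 0, "ty": 0, "tz": -20, "rx": 0, "ry": 0, "rz": 0}, {"tx": 0, "ty": 0, "tz": -15, "rx": 0, "ry": 0, "rz": 0}, {"tx": 0, "ty": 0, "tz": -10, "rx": 0, "ry": 0, "rz": 0}, {"tx": 0, "ty": 0, "tz": 0, "rx": 0, "ry": 0, "rz": 0}]}}

```text
time: 7.35
tool_pos: [606.7, 19.8, 18.7]
tcp_rot: [3.141, -0.004, 2.165]
contact_force: [-0.3, -1.3, -0.0]
grip_width: 91.8
finger_force: 0.0
```

```bash
python3 - <<'E'
from h import *
t=bot.capture("side")[:,:,::-1];w=bot.capture("wrist")[:,:,::-1]
print(bot.get_obs()["tool_pos"],bot.get_obs()["contact_force"])
o=np.zeros((480,800,3),np.uint8);o[:,:400]=cv2.resize(t[90:210,190:290],(400,480));o[:300,400:]=cv2.resize(w,(400,300))
cv2.imwrite("pics/g1.png",o)
E
```

```text
[607.67287097  19.64198491  19.70893062] [ 0.43562614 -0.09735912  0.51043474]
```

View pics/g1.png

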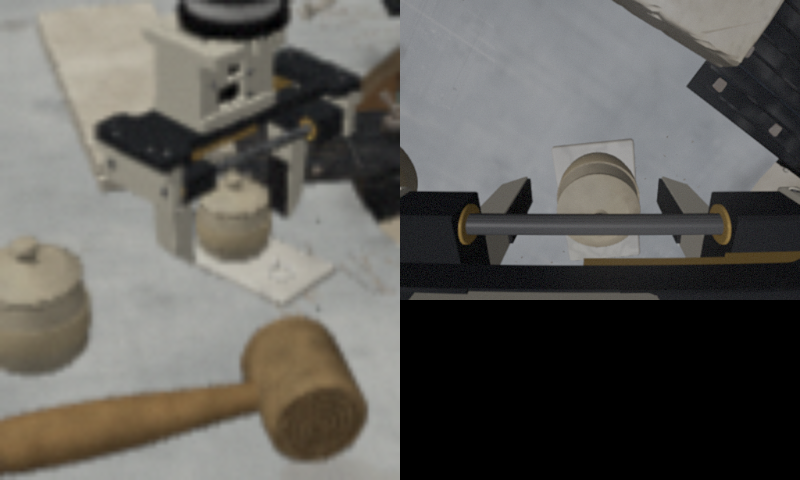

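The side crop shows the fingers straddling the jar clear of the tile, and in the wrist view the jar is centred between them at px (598,200).

Emit:
{"op": "carry_out", "data": {"plan": [{"tx": 0, "ty": 2.5, "tz": -4, "rx": 0, "ry": 0, "rz": 0}, {"tx": 0, "ty": 0, "tz": 0, "rx": 0, "ry": 0, "rz": 0}]}}

```text
time: 7.65
tool_pos: [607.1, 22.5, 14.5]
tcp_rot: [3.141, -0.004, 2.167]
contact_force: [-0.2, -0.2, 1.1]
grip_width: 91.8
finger_force: 0.0
```

Emit:
{"op": "carry_out", "data": {"plan": [{"tx": 0, "ty": 0, "tz": 0, "rx": 0, "ry": 0, "rz": 0}, {"tx": 0, "ty": 0, "tz": 0, "rx": 0, "ry": 0, "rz": 0}, {"tx": 0, "ty": 0, "tz": 0, "rx": 0, "ry": 0, "rz": 0}, {"tx": 0, "ty": 0, "tz": 0, "rx": 0, "ry": 0, "rz": 0}, {"tx": 0, "ty": 0, "tz": 0, "rx": 0, "ry": 0, "rz": 0}, {"tx": 0, "ty": 0, "tz": 0, "rx": 0, "ry": 0, "rz": 0}], "gripper": 1}}

```text
time: 8.25
tool_pos: [607.1, 22.2, 14.0]
tcp_rot: [3.141, -0.004, 2.167]
contact_force: [-0.3, 0.4, 0.9]
grip_width: 52.7
finger_force: 30.0
```

Emit:
{"op": "carry_out", "data": {"plan": [{"tx": 0, "ty": 0, "tz": 5, "rx": 0, "ry": 0, "rz": 0}, {"tx": 0, "ty": 0, "tz": 15, "rx": 0, "ry": 0, "rz": 0}, {"tx": 0, "ty": 0, "tz": 20, "rx": 0, "ry": 0, "rz": 0}, {"tx": -10, "ty": 2, "tz": 5, "rx": 0, "ry": 0, "rz": 0}, {"tx": -20, "ty": 4, "tz": 0, "rx": 0, "ry": 0, "rz": 0}, {"tx": -25, "ty": 5, "tz": 0, "rx": 0, "ry": 0, "rz": 0}, {"tx": -25, "ty": 5, "tz": 0, "rx": 0, "ry": 0, "rz": 0}, {"tx": -20, "ty": 4, "tz": 0, "rx": 0, "ry": 0, "rz": 0}, {"tx": -15, "ty": 3, "tz": 0, "rx": 0, "ry": 0, "rz": 0}, {"tx": 0, "ty": 0, "tz": -10, "rx": 0, "ry": 0, "rz": 0}, {"tx": 0, "ty": 0, "tz": -15, "rx": 0, "ry": 0, "rz": 0}, {"tx": 0, "ty": 0, "tz": -15, "rx": 0, "ry": 0, "rz": 0}]}}

```text
time: 9.45
tool_pos: [492.5, 45.1, 18.6]
tcp_rot: [3.14, -0.003, 2.167]
contact_force: [-1.1, 1.1, -2.0]
grip_width: 53.1
finger_force: 30.0
```

Emit:
{"op": "carry_out", "data": {"plan": [{"tx": 0, "ty": 0, "tz": -6, "rx": 0, "ry": 0, "rz": 0}, {"tx": 0, "ty": 0, "tz": -3, "rx": 0, "ry": 0, "rz": 0}, {"tx": 0, "ty": 0, "tz": -2, "rx": 0, "ry": 0, "rz": 0}, {"tx": 0, "ty": 0, "tz": 0, "rx": 0, "ry": 0, "rz": 0}]}}

```text
time: 9.85
tool_pos: [492.2, 45.1, 8.1]
tcp_rot: [3.141, -0.004, 2.167]
contact_force: [-0.2, -0.6, -0.7]
grip_width: 52.8
finger_force: 30.0
```

Emit:
{"op": "carry_out", "data": {"plan": [{"tx": 0, "ty": 0, "tz": -1, "rx": 0, "ry": 0, "rz": 0}, {"tx": 0, "ty": 0, "tz": -1, "rx": 0, "ry": 0, "rz": 0}, {"tx": 0, "ty": 0, "tz": 0, "rx": 0, "ry": 0, "rz": 0}]}}

```text
time: 10.15
tool_pos: [492.3, 45.1, 6.5]
tcp_rot: [3.141, -0.004, 2.167]
contact_force: [-0.5, -0.3, 2.4]
grip_width: 53.1
finger_force: 30.0
```

```bash
python3 - <<'E'
from h import *
for i in range(3):
    bot.capture("side"); print(bot.get_obs()["contact_force"],bot.get_obs()["tool_pos"])
E
```

```text
[ 0.0757901  -0.25198587  2.3087631 ] [492.32964583  45.1324325    6.49523803]
[-0.72724114 -0.15053327  3.42499708] [492.32342225  45.14407351   6.47332638]
[-0.82056503  0.18306861  4.23047489] [492.31540848  45.14897644   6.47548037]
```

Emit:
{"op": "carry_out", "data": {"plan": [{"tx": 0, "ty": 0, "tz": 0, "rx": 0, "ry": 0, "rz": 0}, {"tx": 0, "ty": 0, "tz": 0, "rx": 0, "ry": 0, "rz": 0}, {"tx": 0, "ty": 0, "tz": 0, "rx": 0, "ry": 0, "rz": 0}, {"tx": 0, "ty": 0, "tz": 0, "rx": 0, "ry": 0, "rz": 0}, {"tx": 0, "ty": 0, "tz": 0, "rx": 0, "ry": 0, "rz": 0}, {"tx": 0, "ty": 0, "tz": 0, "rx": 0, "ry": 0, "rz": 0}, {"tx": 0, "ty": 0, "tz": 20, "rx": 0, "ry": 0, "rz": 0}, {"tx": 0, "ty": 0, "tz": 40, "rx": 0, "ry": 0, "rz": 0}, {"tx": 0, "ty": 0, "tz": 45, "rx": 0, "ry": 0, "rz": 0}, {"tx": 0, "ty": 0, "tz": 45, "rx": 0, "ry": 0, "rz": 0}, {"tx": 0, "ty": 0, "tz": 45, "rx": 0, "ry": 0, "rz": 0}, {"tx": 0, "ty": 0, "tz": 30, "rx": 0, "ry": 0, "rz": 0}], "gripper": 0}}

```text
time: 11.5
tool_pos: [492.6, 45.1, 234.5]
tcp_rot: [3.139, -0.002, 2.167]
contact_force: [0.0, -0.6, -0.9]
grip_width: 91.5
finger_force: 0.0
```

Emit:
{"op": "carry_out", "data": {"plan": [{"tx": 0, "ty": -35, "tz": 0, "rx": 0, "ry": 0, "rz": 0.04}, {"tx": 0, "ty": -35, "tz": 0, "rx": 0, "ry": 0, "rz": 0.04}, {"tx": 0, "ty": -35, "tz": 0, "rx": 0, "ry": 0, "rz": 0.04}, {"tx": 0, "ty": -35, "tz": 0, "rx": 0, "ry": 0, "rz": 0.04}, {"tx": 0, "ty": -35, "tz": 0, "rx": 0, "ry": 0, "rz": 0.04}, {"tx": 0, "ty": -35, "tz": 0, "rx": 0, "ry": 0, "rz": 0.04}, {"tx": 0, "ty": -35, "tz": 0, "rx": 0, "ry": 0, "rz": 0.04}, {"tx": 0, "ty": -35, "tz": 0, "rx": 0, "ry": 0, "rz": 0.04}, {"tx": 0, "ty": -35, "tz": 0, "rx": 0, "ry": 0, "rz": 0.04}, {"tx": 0, "ty": -35, "tz": 0, "rx": 0, "ry": 0, "rz": 0.04}, {"tx": 0, "ty": -40, "tz": 0, "rx": 0, "ry": 0, "rz": 0}, {"tx": 0, "ty": 0, "tz": 0, "rx": 0, "ry": 0, "rz": 0}]}}

```text
time: 12.7
tool_pos: [491.1, -349.2, 230.1]
tcp_rot: [-3.14, -0.004, 2.563]
contact_force: [-0.5, -1.0, -0.1]
grip_width: 91.6
finger_force: 0.0
```

```bash
python3 - <<'E'
from h import *
np.set_printoptions(precision=2,suppress=True)
w=bot.camera_model("wrist");np.savez("w4.npz",**w)
im=bot.capture("wrist")[:,:,::-1];cv2.imwrite("pics/w4.png",im)
t=bot.capture("top")[:,:,::-1];cv2.imwrite("pics/t4.png",t)
s=bot.capture("side")[:,:,::-1];cv2.imwrite("pics/s4.png",s)
for X in ((552,-405,12),(440,-331,12)): print(proj(w,X))
o=np.zeros((600,800,3),np.uint8);o[:384,:512]=im;o[:288,512:800]=cv2.resize(s[125:197,185:257],(288,288));o[300:588,512:800]=cv2.resize(t[140:230,110:200],(288,288))
cv2.imwrite("pics/c5.png",o)
E
```

```text
[238.9  222.05]
[238.49 118.58]
```

View pics/c5.png

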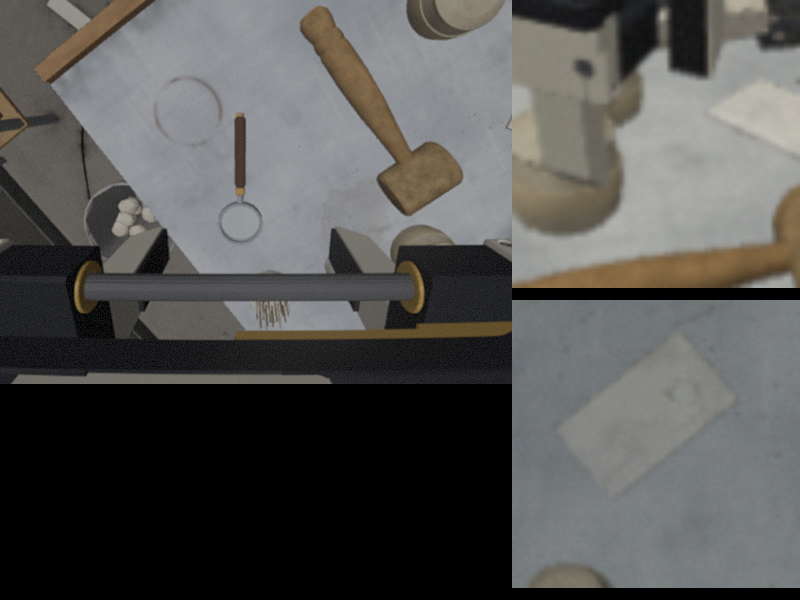

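The wrist view shows the magnifier clear of everything: lens at (241,221), handle wood from (240,118) to (240,187), dead along the tool's x axis. The top crop shows the tile and ring unmoved (ring at top px ≈(163.8,168.4)), with the jar off the tile. The last picture has been used, so from here I work by numbers only.

```bash
python3 - <<'E'
from h import *
np.set_printoptions(precision=2,suppress=True)
w=dict(np.load("w4.npz"));t=bot.camera_model("top");s=bot.camera_model("side");o=bot.get_obs()
im=cv2.imread("pics/w4.png");g=im.max(2)
m=np.zeros_like(g);m[105:200,225:255]=(g[105:200,225:255]<95)*255
n,l,st,c=cv2.connectedComponentsWithStats(m);k=1+np.argmax(st[1:,4]);r=cv2.minAreaRect(np.argwhere(l==k)[:,::-1].astype(np.float32));print(st[k],c[k],r)
b=cv2.boxPoints(r);b=b[np.argsort(b[:,1])];e0,e1=b[:2].mean(0),b[2:].mean(0)
print(e0,e1,"wood ends",onz(w,e0,10),onz(w,e1,10),np.linalg.norm(onz(w,e0,10)-onz(w,e1,10)))
G=cv2.resize(cv2.cvtColor(im,6)[190:250,210:275],None,fx=4,fy=4,interpolation=2)
h=cv2.HoughCircles(G,cv2.HOUGH_GRADIENT,1,10,param1=80,param2=15,minRadius=68,maxRadius=110)[0]
L=[(x/4+210-.4,y/4+190-.4,q/4) for x,y,q in h[:3]];print(L)
L=L[0][:2];P=onz(w,L,8);print("lens",P,tri(w,L,t,(348,206)),tri(w,L,s,(258,264)))
d=P-onz(w,(e0+e1)/2,8);print("dir deg",np.degrees(np.arctan2(d[1],d[0])),"dist mid wood->lens (95)",np.hypot(*d[:2]), "wood az",np.degrees(np.arctan2(*(onz(w,e1,10)-onz(w,e0,10))[1::-1])))
a=cv2.imread("pics/t4.png");b0=cv2.imread("pics/top0.png")
# handle height by top view
T=b0.max(2)[220:270,305:345];yy,xx=np.where(T<75);tc=(xx.mean()+305,yy.mean()+220);print(len(xx),tc,tri(w,tuple(c[k]),t,tc))
print(o["tool_pos"],np.degrees(o["tcp_rot"]),o["joint_positions"])
E
```

```text
[235 116  11  72 743] [239.83 151.52] ((240.0, 151.5), (71.0, 10.0), 90.0)
[240. 116.] [240. 187.] wood ends [ 438.56 -327.93   10.  ] [ 512.81 -377.26   10.  ] 89.14109037097857
[(np.float32(239.725), np.float32(224.225), np.float32(23.45)), (np.float32(239.475), np.float32(220.975), np.float32(20.575)), (np.float32(242.725), np.float32(219.725), np.float32(22.1))]
lens [ 556.62 -406.89    8.  ] (array([ 549.86, -401.66,   27.2 ]), [np.float64(0.05435752588733631), np.float64(0.05435752588731263)]) (array([ 556.11, -406.87,    8.2 ]), [np.float64(0.4162065906266245), np.float64(0.4162065906268726)])
dir deg -33.822656108118665 dist mid wood->lens (95) 98.58209239773103 wood az -33.59476380924011
293 (np.float64(324.1467576791809), np.float64(243.48805460750853)) (array([ 475.35, -353.02,    5.6 ]), [np.float64(0.6303946006135365), np.float64(0.63039460061362)])
[ 491.73 -344.32  230.59] [179.97  -0.31 147.04] [-0.74  0.48  1.29 -0.    1.37 -1.73]
```

Emit:
{"op": "carry_out", "data": {"plan": [{"tx": 5, "ty": -22.3, "tz": -10, "rx": 0, "ry": 0, "rz": -0.01}, {"tx": 0, "ty": 0, "tz": -40, "rx": 0, "ry": 0, "rz": 0}, {"tx": 0, "ty": 0, "tz": -40, "rx": 0, "ry": 0, "rz": 0}, {"tx": 0, "ty": 0, "tz": -40, "rx": 0, "ry": 0, "rz": 0}, {"tx": 0, "ty": 0, "tz": -30, "rx": 0, "ry": 0, "rz": 0}, {"tx": 0, "ty": 0, "tz": 0, "rx": 0, "ry": 0, "rz": 0}, {"tx": 0, "ty": 0, "tz": 0, "rx": 0, "ry": 0, "rz": 0}, {"tx": 0, "ty": 0, "tz": 0, "rx": 0, "ry": 0, "rz": 0}]}}

```text
time: 13.65
tool_pos: [498.2, -367.6, 73.5]
tcp_rot: [-3.141, -0.0, 2.558]
contact_force: [-0.0, -0.8, -0.3]
grip_width: 92.0
finger_force: 0.0
```

```bash
python3 - <<'E'
from h import *
np.set_printoptions(precision=2,suppress=True)
w=bot.camera_model("wrist");im=bot.capture("wrist")[:,:,::-1];cv2.imwrite("pics/w5.png",im)
o=bot.get_obs();print(o["tool_pos"],np.degrees(o["tcp_rot"]))
a=proj(w,(438.6,-327.9,8));b=proj(w,(512.8,-377.3,8));print("pred",a,b,proj(w,(555,-405,6)))
g=im.max(2);m=(g<80).astype(np.uint8)*255;m[245:]=0
n,l,st,c=cv2.connectedComponentsWithStats(m)
for k in range(1,n):
    if st[k,4]>300: print(st[k],c[k],cv2.minAreaRect(np.argwhere(l==k)[:,::-1].astype(np.float32)))
for v in (60,90,120,150,180,210,235):
    u=np.where(m[v,180:320])[0]; print(v,(u.min()+180,u.max()+180,len(u)) if len(u) else None)
E
```

```text
[ 498.19 -367.71   73.55] [-179.95   -0.    146.52]
pred [249.26 108.29] [248.72 224.42] [248.86 277.93]
[ 392    0  120  241 3406] [461.59 125.58] ((463.2996520996094, 115.68859100341797), (266.2635498046875, 55.759830474853516), 69.92847442626953)
[ 240  109   18  118 2051] [248.43 166.53] ((248.49996948242188, 167.5), (116.99998474121094, 16.999996185302734), 90.0)
[  0 200  42  45 950] [ 14.03 228.74] ((9.949058532714844, 231.67169189453125), (60.139488220214844, 29.854740142822266), 47.48955535888672)
[ 61 218  30  27 429] [ 72.22 234.86] ((71.04828643798828, 237.17930603027344), (35.377376556396484, 19.598735809326172), 48.36646270751953)
60 None
90 None
120 (np.int64(240), np.int64(257), 18)
150 (np.int64(240), np.int64(257), 18)
180 (np.int64(240), np.int64(257), 18)
210 (np.int64(240), np.int64(256), 17)
235 None
```

Emit:
{"op": "carry_out", "data": {"plan": [{"tx": 0, "ty": 0, "tz": -25, "rx": 0, "ry": 0, "rz": 0}, {"tx": 0, "ty": 0, "tz": -20, "rx": 0, "ry": 0, "rz": 0}, {"tx": 0, "ty": 0, "tz": -12, "rx": 0, "ry": 0, "rz": 0}, {"tx": 0, "ty": 0, "tz": -8, "rx": 0, "ry": 0, "rz": 0}, {"tx": 0, "ty": 0, "tz": -5, "rx": 0, "ry": 0, "rz": 0}, {"tx": 0, "ty": 0, "tz": 0, "rx": 0, "ry": 0, "rz": 0}, {"tx": 0, "ty": 0, "tz": 0, "rx": 0, "ry": 0, "rz": 0}]}}

```text
time: 14.4
tool_pos: [497.3, -367.5, 1.7]
tcp_rot: [-3.141, -0.003, 2.557]
contact_force: [0.4, -0.5, 0.2]
grip_width: 92.0
finger_force: 0.0
```

Emit:
{"op": "carry_out", "data": {"plan": [{"tx": 0, "ty": 0, "tz": 0, "rx": 0, "ry": 0, "rz": 0}, {"tx": 0, "ty": 0, "tz": 0, "rx": 0, "ry": 0, "rz": 0}, {"tx": 0, "ty": 0, "tz": 0, "rx": 0, "ry": 0, "rz": 0}, {"tx": 0, "ty": 0, "tz": 0, "rx": 0, "ry": 0, "rz": 0}, {"tx": 0, "ty": 0, "tz": 0, "rx": 0, "ry": 0, "rz": 0}, {"tx": 0, "ty": 0, "tz": 0, "rx": 0, "ry": 0, "rz": 0}, {"tx": 0, "ty": 0, "tz": 0, "rx": 0, "ry": 0, "rz": 0}, {"tx": 0, "ty": 0, "tz": 0, "rx": 0, "ry": 0, "rz": 0}, {"tx": 0, "ty": 0, "tz": 0, "rx": 0, "ry": 0, "rz": 0}, {"tx": 0, "ty": 0, "tz": 0, "rx": 0, "ry": 0, "rz": 0}], "gripper": 1}}

```text
time: 15.4
tool_pos: [497.0, -367.1, 1.0]
tcp_rot: [-3.141, -0.004, 2.557]
contact_force: [0.4, -0.5, -0.1]
grip_width: 16.4
finger_force: 0.0
```

Emit:
{"op": "carry_out", "data": {"plan": [{"tx": 0, "ty": 0, "tz": 0, "rx": 0, "ry": 0, "rz": 0}, {"tx": 0, "ty": 0, "tz": 0, "rx": 0, "ry": 0, "rz": 0}, {"tx": 0, "ty": 0, "tz": 0, "rx": 0, "ry": 0, "rz": 0}]}}

```text
time: 15.7
tool_pos: [496.9, -367.1, 1.0]
tcp_rot: [-3.141, -0.004, 2.557]
contact_force: [0.3, -0.3, 0.1]
grip_width: 13.7
finger_force: 30.0
```

Emit:
{"op": "carry_out", "data": {"plan": [{"tx": 0, "ty": 0, "tz": 5, "rx": 0, "ry": 0, "rz": 0}, {"tx": 0, "ty": 0, "tz": 10, "rx": 0, "ry": 0, "rz": 0}, {"tx": 0, "ty": 0, "tz": 20, "rx": 0, "ry": 0, "rz": 0}, {"tx": 0, "ty": 0, "tz": 25, "rx": 0, "ry": 0, "rz": 0}, {"tx": 0, "ty": 0, "tz": 30, "rx": 0, "ry": 0, "rz": 0}, {"tx": 0, "ty": 0, "tz": 30, "rx": 0, "ry": 0, "rz": 0}, {"tx": 0, "ty": 0, "tz": 30, "rx": 0, "ry": 0, "rz": 0}, {"tx": 0, "ty": 0, "tz": 20, "rx": 0, "ry": 0, "rz": 0}, {"tx": 0, "ty": 0, "tz": 0, "rx": 0, "ry": 0, "rz": 0}, {"tx": 0, "ty": 0, "tz": 0, "rx": 0, "ry": 0, "rz": 0}]}}

```text
time: 16.7
tool_pos: [496.8, -367.0, 171.0]
tcp_rot: [-3.141, -0.004, 2.557]
contact_force: [-0.4, -0.2, -1.3]
grip_width: 13.9
finger_force: 30.0
```

```bash
cat > mag.py <<'E'
from h import *
np.set_printoptions(precision=2,suppress=True)
w=bot.camera_model("wrist");im=bot.capture("wrist")[:,:,::-1].copy();cv2.imwrite("pics/wm.png",im)
o=bot.get_obs();p=o["tool_pos"];print(p,np.degrees(o["tcp_rot"]),o["grip_width"],o["finger_force"],o["contact_force"])
y=o["tcp_rot"][2];d=np.array([-np.cos(y),-np.sin(y),0])
# rigid prediction: handle underside 1 mm below TCP, grip at x=+15.5
for x,z in((-55,5),(35,5),(85,11)): print(x,proj(w,p+d*(x-15.5)+[0,0,z-1]))
g=im.max(2);m=(g<80).astype(np.uint8)*255;m[245:]=0;m[:,:190]=0;m[:,310:]=0
n,l,st,c=cv2.connectedComponentsWithStats(m)
for k in range(1,n):
    if st[k,4]>300: print(st[k],c[k])
E
python3 mag.py
```

```text
[ 496.43 -366.64  170.02] [179.99  -0.34 146.49] 13.607820549696205 29.99945104122162 [ 0.27 -0.18 -1.44]
-55 [249.15 116.77]
35 [248.94 275.05]
85 [248.85 350.42]
[ 231  120   36  125 1451] [251.97 202.37]
```

Emit:
{"op": "carry_out", "data": {"plan": [{"tx": 5, "ty": 20, "tz": 0, "rx": 0, "ry": 0, "rz": 0.05}, {"tx": 5, "ty": 30, "tz": 0, "rx": 0, "ry": 0, "rz": 0.05}, {"tx": 6, "ty": 32, "tz": 0, "rx": 0, "ry": 0, "rz": 0.05}, {"tx": 6, "ty": 32, "tz": 0, "rx": 0, "ry": 0, "rz": 0.05}, {"tx": 6, "ty": 32, "tz": 0, "rx": 0, "ry": 0, "rz": 0.05}, {"tx": 6, "ty": 32, "tz": 0, "rx": 0, "ry": 0, "rz": 0.05}, {"tx": 6, "ty": 32, "tz": 0, "rx": 0, "ry": 0, "rz": 0.05}, {"tx": 6, "ty": 32, "tz": 0, "rx": 0, "ry": 0, "rz": 0.05}, {"tx": 6, "ty": 32, "tz": 0, "rx": 0, "ry": 0, "rz": 0.05}, {"tx": 6, "ty": 30, "tz": 0, "rx": 0, "ry": 0, "rz": 0.05}, {"tx": 6, "ty": 25, "tz": 0, "rx": 0, "ry": 0, "rz": 0.05}, {"tx": 5, "ty": 17, "tz": 0, "rx": 0, "ry": 0, "rz": 0.035}]}}

```text
time: 17.95
tool_pos: [565.0, -18.1, 169.7]
tcp_rot: [3.141, -0.007, -3.136]
contact_force: [1.2, -0.1, -1.1]
grip_width: 13.5
finger_force: 30.0
```

Emit:
{"op": "carry_out", "data": {"plan": [{"tx": 0, "ty": 0, "tz": -20, "rx": 0, "ry": 0, "rz": 0}, {"tx": 0, "ty": 0, "tz": -25, "rx": 0, "ry": 0, "rz": 0}, {"tx": 0, "ty": 0, "tz": -25, "rx": 0, "ry": 0, "rz": 0}, {"tx": 0, "ty": 0, "tz": -20, "rx": 0, "ry": 0, "rz": 0}, {"tx": 0, "ty": 0, "tz": 0, "rx": 0, "ry": 0, "rz": 0}, {"tx": 0, "ty": 0, "tz": 0, "rx": 0, "ry": 0, "rz": 0}, {"tx": 0, "ty": 0, "tz": 0, "rx": 0, "ry": 0, "rz": 0}]}}

```text
time: 18.65
tool_pos: [566.5, -20.9, 81.9]
tcp_rot: [-3.141, -0.003, -3.141]
contact_force: [-0.1, 0.7, -1.0]
grip_width: 13.2
finger_force: 30.0
```

```bash
python3 mag.py; python3 - <<'E'
from h import *
np.set_printoptions(precision=2,suppress=True)
s0=cv2.imread("pics/side0.png");s=bot.capture("side")[:,:,::-1].copy();cv2.imwrite("pics/s6.png",s)
t=bot.capture("top")[:,:,::-1].copy();cv2.imwrite("pics/t6.png",t)
p=bot.get_obs()["tool_pos"];L=p+[69.8,0,-1];print("lens pred",L)
S=bot.camera_model("side");T=bot.camera_model("top")
for n,m,im,im0 in(("s",S,s,s0),("t",T,t,cv2.imread("pics/t4.png"))):
    for z in(0,12): print(n,z,proj(m,L+[0,0,z]), "rim +-x,+-y",proj(m,L+[30,0,z]),proj(m,L-[30,0,-z]),proj(m,L+[0,30,z]),proj(m,L-[0,30,-z]))
    c=proj(m,L+[0,0,6]).astype(int)
    x0,y0=c[0]-30,c[1]-25
    d=np.abs(im[y0:y0+50,x0:x0+60].astype(int)-im0[y0:y0+50,x0:x0+60]).max(2)
    print((x0,y0));print("\n".join("".join("#" if v>40 else "+" if v>18 else "." for v in r) for r in d))
E
```

```text
[566.58 -21.    82.11] [-179.98   -0.13 -179.97] 13.68102912400895 29.999531507492065 [ 1.29  0.15 -0.18]
-55 [248.22 118.25]
35 [248.11 277.17]
85 [248.04 352.73]
[ 231  120   36  125 2523] [249.08 189.43]
lens pred [636.31 -21.14  81.09]
s 0 [261.07 135.41] rim +-x,+-y [271.74 134.62] [250.3  136.23] [259.  130.3] [263.25 140.78]
s 12 [261.18 131.53] rim +-x,+-y [271.92 130.75] [250.34 132.33] [259.1  126.48] [263.38 136.84]
(np.int64(231), np.int64(108))
###################.........................................
####################........................................
#######################.....................................
########################....................................
########################....................................
#########################...................................
#########################...................................
#########################...................................
#########################...................................
#########################...................................
#########################...
[... 4985 characters left out ...]
#######+....+################
#####################################++....#################
#####################################+....+#################
#####################################+....++################
#####################################+++...+################
#####################################+....++################
#####################################+....+#################
#####################################+....+#################
#####################################.....+#################
#####################################+....++################
#####################################+.....+################
#####################################+.....#################
```

The side view's rim blob (px 251–272 × 126–140) matches the rigid prediction to about 1 px, so the lens is level and sits about 1 mm from the ring axis. Now I'll lower it.

Emit:
{"op": "carry_out", "data": {"plan": [{"tx": -0.5, "ty": 0.8, "tz": -10, "rx": 0, "ry": 0, "rz": 0}, {"tx": 0, "ty": 0, "tz": -12, "rx": 0, "ry": 0, "rz": 0}, {"tx": 0, "ty": 0, "tz": -12, "rx": 0, "ry": 0, "rz": 0}, {"tx": 0, "ty": 0, "tz": -8, "rx": 0, "ry": 0, "rz": 0}, {"tx": 0, "ty": 0, "tz": -5, "rx": 0, "ry": 0, "rz": 0}, {"tx": 0, "ty": 0, "tz": 0, "rx": 0, "ry": 0, "rz": 0}, {"tx": 0, "ty": 0, "tz": 0, "rx": 0, "ry": 0, "rz": 0}, {"tx": 0, "ty": 0, "tz": 0, "rx": 0, "ry": 0, "rz": 0}]}}

```text
time: 19.6
tool_pos: [565.9, -20.4, 34.4]
tcp_rot: [-3.141, -0.003, -3.141]
contact_force: [0.4, -0.5, -0.9]
grip_width: 14.1
finger_force: 30.0
```

```bash
python3 - <<'E'
from h import *
np.set_printoptions(precision=2,suppress=True)
s0=cv2.imread("pics/s4.png");s1=cv2.imread("pics/side0.png")
s=bot.capture("side")[:,:,::-1].copy();o=bot.get_obs()
p=o["tool_pos"];L=p+[69.8,0,-1];print(L,o["finger_force"],o["contact_force"],o["dq"])
S=bot.camera_model("side")
for z in(0,12): print(z,proj(S,L+[30,0,z]),proj(S,L-[30,0,-z]),proj(S,L+[0,30,z]),proj(S,L-[0,30,-z]))
print("handle end",proj(S,p+[-70.5,0,5]), "jar",proj(S,(492,45,0)),proj(S,(492,45,60)))
x0,y0=235,135
d=np.abs(s[y0:y0+30,x0:x0+55].astype(int)-s1[y0:y0+30,x0:x0+55]).max(2)
print("\n".join("".join("#" if v>40 else "+" if v>18 else "." for v in r) for r in d))
E
```

```text
[635.63 -20.41  33.52] 29.999541342258453 [-0.02 -0.29 -0.05] [ 0.  0.  0. -0.  0. -0.]
0 [270.73 149.33] [249.89 151.03] [258.36 144.85] [262.45 155.75]
12 [270.9  145.67] [249.92 147.35] [258.45 141.23] [262.57 152.03]
handle end [210.5  152.47] jar [208.35 152.54] [207.07 134.67]
####################...................................
####################...................................
##############++###+++.................................
####################.+.................................
####+##############++++................................
####+##############+++.................................
####+.#############.##.................................
###++..+##########++##.++++++..........................
###+.++++..++++++..+++.######+++.......................
###++++++.......++..+++++++++++#++.....................
###++++++...+......++##+++.....+++.....................
####++++++...+++.+++###..........++....................
####+++....++##++######...........++...................
####+.#.++++#+#++######+..........++...................
####+.##+++.###+######+.........
[... 163 characters left out ...]
########+...................
######.###########++##############+....................
+##++...+#########+.############+......................
.........+#######+..++#########+.......................
.........................+++...........................
.......................................................
.......................................................
.......................................................
.......................................................
.......................................................
.......................................................
.......................................................
.......................................................
```

```bash
python3 -c "
from plant import bot
print(bot.close_job())"
```

```text
the job is handed in; nothing more can be done
None
```

I handed the job in at about 19.7 s, with the jar standing released on the bench and the magnifier held level and centred over the ring (about 1 mm off), its rim about 25 mm above the tile; the hand-in call returned no verdict.

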